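Check a guide roller under the ring light on a tilting chute

ROBOT

A 7-joint arm with a two-finger parallel gripper is mounted at the origin on the work surface. World frame = base frame: x ahead of the robot, y to its left, z up, the work surface at z = 0. Lengths are in m, angles in rad, forces in N, time in s.
With the tool pointing down it reaches from about 0.35 to 0.9 m from the base axis. Payload 8.1 kg.
Tool frame: the origin (TCP) lies at the very end of the fingers, on their centre line; the grasp point (between the pads) lies 19 mm behind it; z points along the fingers, y is the line along which they close (so a half turn about z gives the same grasp; the last joint's range is limited). The gripper opens to 92 mm and grips with 3 to 60 N. Pads are 19 mm wide; open, the fingers measure 130 mm over their backs; the gripper's body (75 mm by 190 mm) begins 47 mm behind the grasp point.
Start: joints at [-1.233, 0.434, 0.025, 1.573, -0.012, 1.134, -0.075], TCP at [0.267, 0.565, 0.227] pointing down, gripper open.
Joint ranges: [-2.62, 2.62], [-0.44, 2.09], [-1.27, 1.32], [0.08, 2.57], [-1.32, 4.46], [0.12, 2], [-2.74, 2.74]. Speed limits (rad/s): [2.22, 2.22, 3.01, 3.01, 3.14, 3.14, 3.14].

INTERFACE

Orientations are given as a rotation vector (axis times angle).
In Python, from cell import arm gives the robot as it stands.
- The arm moves only by the tool carry_out, never from a script. Its argument "commands" is a list of rows, each a list of 7 numbers: the opening, from 0 (shut) to 1 (fully open), then the shift along the tool's x, y, z each as a share of 0.025 m, from -1 to 1, then the turn, a rotation vector about the tool's x, y, z each as a share of 0.1 rad, from -1 to 1. A call has 1 to 8 rows; each row shifts and turns the commanded pose from where the row before left it, along the tool's axes as they then stand; what a row does not reach is not made up. A row lasts 1/10 s, in which the tool goes at most 50 mm and 8.59 degrees, less where a joint would pass 70% of its speed; a pose out of reach is approached as far as the arm can. A call with a number of a shift or a turn outside -1 to 1 is refused whole. A call with a gripper value outside its range is refused whole. The fingers move at their own pace and stop on an object; "squeeze" is the grip in N (left out, the last holds). Time passes only in rows, so rows that do not move let the fingers close. It gives the time, the measured TCP pose, the force, the opening and the grip force at its end, in the units of the state.
- arm.observe(): the state, without advancing time (a new reading comes with each control period).
- arm.get_image(name): name is "side" or "top"; returns a dict with "pixels" (400x640x3 uint8, red, green, blue), "range_z" (400x640 float32, m along the optical axis (not along the pixel's ray), 0 where there is no reading), "mtx" (3x3 intrinsics, pixels), "R" (3x3) and "t" (3): a world point X has camera coordinates R X + t. Camera axes: x right, y down, z forward; pixel columns grow to the right and rows downward; lengths in m; the calibration is good to about 2 mm. A picture is of the moment at which its call begins.
- arm.sign_off(): hands the job in; it is judged then, once.
The state is a dict: "clock": time; "joints": joint angles; "dq": joint speeds; "joint_efforts": joint torques, N m; "position": TCP position; "ee_rot": TCP orientation; "force": force on the tool from outside, world axes, zero at the start; "ft_torque": the same for the moment, N m; "width": opening from 0.0 (shut) to 1.0 (fully open); "gripper_force": force on a finger pad.
Only numpy, scipy, OpenCV 4.12 (cv2) and the standard library are available. Lean on these libraries where they do the work, as an engineer would, in place of code of your own. Each camera call takes 0.05 s, during which the arm holds its last target. There are 200 camera calls.

TASK

Take the chute by the bar at its end, tilt it so that the roller runs along it until the roller stands still centred under the ring light, and keep it there for five seconds of inspection. Then let it roll back slowly and gently against the stop near the bar, set the chute down on its rest without dropping it, and let go. Never touch the roller itself, never let it reach the stop at the hinge end, and leave the screwdriver and the steel collar beside the stand where they lie.

Things in the scene. Friction and masses are not known exactly. Their poses are not given: they have to be found in the camera images.
- stand: fixed steel base plate (150 x 500 x 12 mm) on the table that carries the hinged chute. Origin: centre of its underside, on the table. Its y axis runs along the chute from the bar end (-y) to the hinge end (+y); its x axis is parallel to the hinge axis and to the bar.
- hinge (a point): middle of the chute's hinge axis, 105 mm above the table, at the stand's +y end (200 mm from its centre); fixed. Same axes as the stand.
- chute (a joint): tilt of the chute in rad: 0 level, positive = bar end raised, negative = lowered. Range -0.10 (on its rest, as at the start) to +0.12. The hinge swings freely (friction 0.03 N m), so the bar end falls if let go. Aluminium channel, 0.7 kg, open on top: inner length 390 mm, width 112 mm, side walls 22 mm and end stops 50 mm above the floor, whose surface contains the hinge axis.
- handle (a point): middle of the round steel bar (12 mm diameter, 100 mm long, along the stand's x) by which the chute is tilted; 480 mm from the hinge axis, 72 mm beyond the near stop's outer face; thin arms at its ends join it to the chute, 78 mm between them are free. 57 mm above the table at rest, 105 mm when level. Axes turn with the chute (x along the bar, y to the hinge).
- near_stop (a point): centre of the inner face of the end wall near the bar, 35 mm above the chute's floor, 400 mm from the hinge axis; moves with the chute. The roller rests against it at the start.
- far_stop (a point): centre of the inner face of the end wall at the hinge, 35 mm above the chute's floor, 10 mm from the hinge axis; moves with the chute. The roller must not reach it.
- roller: loose steel roller with domed ends and a narrow black band, 70 mm diameter, 106 mm long, about 0.45 kg, lying across the chute. Origin: its centre (35 mm above the chute's floor; 365 mm from the hinge when against the near stop). x: its rolling axis; y, z turn as it rolls. Accelerates about 6.4 m/s2 per rad of tilt beyond its rolling resistance (about 0.012 rad), to the hinge for positive tilt.
- ring_light: fixed ring light: white ring (outer 108, inner 76 mm diameter) level over the chute, its centre 250 mm above the table over the chute's midline, on a thin post beside the chute on the side away from the robot. Origin: on the table exactly below the ring's centre; the roller is in place when its centre is straight below the ring's centre. Axes as the stand's.
- screwdriver: bystander: screwdriver with black handle, 190 mm long, 26 mm thick, lying on the table beside the stand's bar end, roughly along the chute. Origin: its middle, at the table's surface.
- collar: bystander: steel shaft collar (flat ring), 56 mm outer and 32 mm inner diameter, 20 mm high, lying flat on the table beside the stand's hinge end. Origin: centre of its underside.
Mind the look-alikes: they are no part of the job. What is shaped like the roller but green, pink or red is not meant.

How it is judged:
On the way:
1. the roller stays under the ring light for some five seconds (at least 4.5) (horizontal distance between roller and ring_light below 0.016 m and linear speed of roller below 0.06 m/s), for 4.5 s.
At the end, for the whole second after the job is handed in: After 4.5 s or more within 16 mm (horizontally) of the point under the ring's centre, slower than 0.06 m/s: the roller lies still against the near stop (centre within 42 mm of its face), the chute is down on its rest (tilt below -0.09 rad), screwdriver and collar within 30 mm of their places (distance between roller and near_stop below 0.042 m and linear speed of roller below 0.02 m/s and value of joint chute below -0.09 rad and distance of each of screwdriver, collar from where it was at the start of the episode below 0.03 m); the robot touches nothing.
It fails at once if the roller reaches the far stop (within 2.5 mm) or falls off the chute (distance between roller and far_stop below 0.0375 m or height (world z) of roller below 0.06 m).
It fails at once if the roller knocks against the near stop (faster than 0.2 m/s) or runs away (faster than 0.4 m/s) ((distance between roller and near_stop below 0.045 m and linear speed of roller above 0.2 m/s) or linear speed of roller above 0.4 m/s).
It fails at once if the chute is dropped (falls faster than 0.8 rad/s) (velocity of joint chute below -0.8 rad/s).
It fails at once if the robot touches the roller (contact force between any of the fingers, the arm and roller above 0.3 N).
It fails at once if the screwdriver or the collar is pushed away (distance of any of screwdriver, collar from where it was at the start of the episode above 0.03 m).
It also fails if it takes over 54 s, if anything falls off the work surface, if the arm or the gripper's body presses on something with over 40 N, if the wrist force passes 120 N, or if a joint passes its speed limit or range.

## Working session

There is one attempt and no reset: what is moved stays moved. The work goes in short steps, Python scripts to look and compute and a tool call to move; the robot and the scene stay as the last step left them, time stands still between calls to the robot, and variables do not carry over. Pictures are saved under pics/ and viewed, at most 10 in all, crops included, and the job is handed in when it is done.

Besides the shell and the picture viewer there is one more tool, called after "Request:" as name([rows], argument=value, ...), one row to a line, values as JSON. carry_out: Moves the arm, as the interface text tells. Shift numbers are shares of 0.025 m and turn numbers shares of 0.1 rad, none past 1 either way. Its arguments: {"type":"object","properties":{"commands":{"type":"array"},"squeeze":{"type":"number"}},"required":["commands"]}

```bash
mkdir -p pics; ls
python3 - <<'E'
from cell import arm
import cv2,numpy as np
s=arm.observe();print(s)
for n in("top","side"):
    i=arm.get_image(n);np.savez(f"pics/{n}0.npz",**i);cv2.imwrite(f"pics/{n}0.png",i["pixels"][:,:,::-1])
    print(n,i["mtx"],i["R"],i["t"])
E
```

```text
pics
{'clock': 0.0, 'joints': array([-1.2326039 ,  0.43522933,  0.02498873,  1.57410537, -0.01157319,
        1.13400574, -0.07507456]), 'dq': array([-1.21208547e-03,  2.31747767e-03,  2.52915262e-04,  5.54143329e-04,
        8.34525558e-05, -1.54318962e-03,  6.41687590e-04]), 'joint_efforts': array([ 1.98145462e-04, -6.67833924e+01,  9.85514224e-01, -3.14460683e+01,
       -6.03449321e-02,  4.27435257e-02,  1.52960279e-04]), 'position': array([0.26650761, 0.56475642, 0.22593803]), 'ee_rot': array([-6.86837068e-01, -3.06541081e+00,  2.50312381e-03]), 'force': array([-0.37057612, -0.1569971 ,  0.77094779]), 'ft_torque': array([ 0.03036906, -0.02790917,  0.02379783]), 'gripper_force': 0.0, 'width': 1.0000694198597293}
top [[412.67058952   0.         313.39534494]
 [  0.         412.67058952 200.25486132]
 [  0.           0.           1.        ]] [[ 8.11075450e-03 -9.99966920e-01  6.11861471e-04]
 [-9.96649487e-01 -8.13364519e-03 -8.13857665e-02]
 [ 8.13880509e-02  5.02885504e-05 -9.96682488e-01]] [0.0133429  0.52711075 1.00723908]
side [[424.79053499   0.         327.03228958]
 [  0.         424.79053499 195.72535395]
 [  0.           0.           1.        ]] [[-0.99599117 -0.08910799  0.00783269]
 [-0.06243281  0.62977461 -0.77426487]
 [ 0.06406036 -0.77164999 -0.63281322]] [0.52644886 0.10356498 0.95272163]
```

View pics/top0.png

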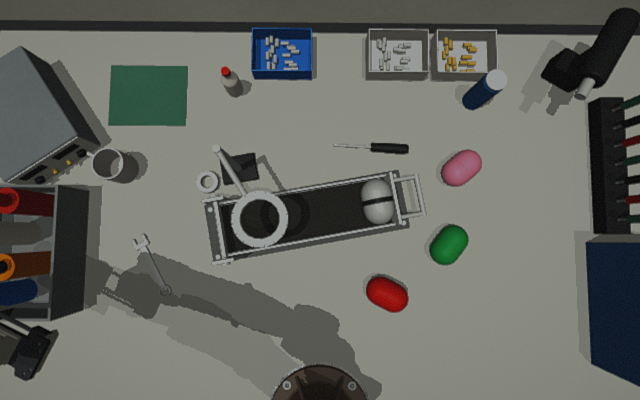

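View pics/side0.png

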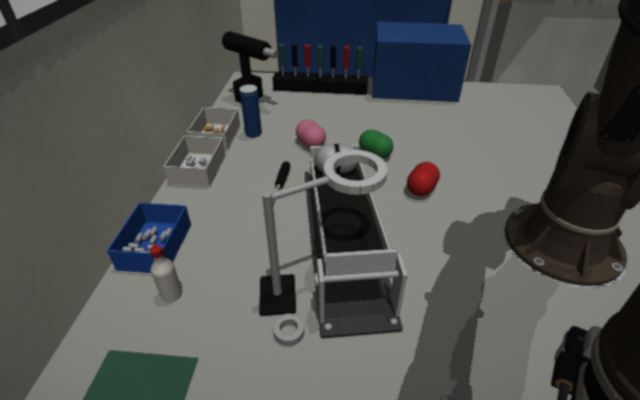

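The top view shows the ring at about (260,219), the roller at (378,201), the bar at about (417,196), the collar at (208,182) and the screwdriver at (375,148). In the side view the ring is at (355,171), and the robot is on the right.

```bash
cat > h.py <<'E'
import numpy as np,cv2
def cloud(i):
    v,u=np.mgrid[0:400,0:640]; z=i["range_z"]
    c=np.stack([(u-i["mtx"][0,2])/i["mtx"][0,0]*z,(v-i["mtx"][1,2])/i["mtx"][1,1]*z,z],-1)
    return (c-i["t"])@i["R"]
def ray(i,u,v,h):   # pixel to world at height h
    d=np.array([(u-i["mtx"][0,2])/i["mtx"][0,0],(v-i["mtx"][1,2])/i["mtx"][1,1],1])@i["R"]; o=-i["t"]@i["R"]
    return o+d*(h-o[2])/d[2]
E
python3 - <<'E'
from h import *
t=np.load("pics/top0.npz");P=cloud(t);s=np.load("pics/side0.npz");Q=cloud(s)
print("table z",np.median(P[150:170,300:330,2]))
def box(A,i,u0,u1,v0,v1,lo,hi):
    a=A[v0:v1,u0:u1].reshape(-1,3);return a[(a[:,2]>lo)&(a[:,2]<hi)]
r=box(P,t,225,295,180,255,.235,.265)
(c,sz,an)=cv2.minAreaRect(r[:,:2].astype(np.float32));print("ring top",c,sz,len(r),r[:,2].mean())
def cyl(r):
    A=np.c_[2*r[:,:2],np.ones(len(r))];return A
r2=box(Q,s,320,390,148,195,.235,.265);print("ring side",cv2.minAreaRect(r2[:,:2].astype(np.float32)),r2[:,2].mean())
ro=box(P,t,355,400,170,230,.10,.16);print("roller top",cv2.minAreaRect(ro[:,:2].astype(np.float32)),ro[:,2].max())
# top-most strip of roller
k=ro[ro[:,2]>ro[:,2].max()-.006];print(k.mean(0))
# bar, plate
b=box(P,t,395,430,165,225,.045,.075);print("bar",cv2.minAreaRect(b[:,:2].astype(np.float32)),b[:,2].mean(),len(b))
for p in [(206,205),(218,263),(408,226)]: print("plate",ray(t,*p,.012))
for a,z0 in(("sd",(330,412,138,158)),("col",(192,222,168,197))):
    q=box(P,t,*z0,.006,.04);print(a,cv2.minAreaRect(q[:,:2].astype(np.float32)),q[:,2].max())
im=t["pixels"][155:275,190:440,::-1];cv2.imwrite("pics/c1.png",cv2.resize(im,None,fx=3.2,fy=3.2,interpolation=2))
E
```

```text
table z -0.0011291017160506038
ring top (0.48164570331573486, 0.12118300050497055) (0.10767343640327454, 0.12823766469955444) 1466 0.2562386641487884
ring side ((0.4707258641719818, 0.11997449398040771), (0.11123532801866531, 0.10829313099384308), 85.01129913330078) 0.2537386983245869
roller top ((0.5202478170394897, -0.13347192108631134), (0.1202818974852562, 0.07970428466796875), 10.88174819946289) 0.14068569718279503
[ 0.51841845 -0.12881889  0.13666607]
bar ((0.5359762907028198, -0.21427717804908752), (0.10108267515897751, 0.06300321966409683), 9.413688659667969) 0.0615777159609465 381
plate [0.51359198 0.28742351 0.012     ]
plate [0.3694089  0.25338235 0.012     ]
plate [ 0.46502676 -0.21972683  0.012     ]
sd ((0.6651030778884888, -0.12742549180984497), (0.18801002204418182, 0.024970173835754395), 86.91590881347656) 0.028965913719973386
col ((0.5735772252082825, 0.2788217067718506), (0.05403311550617218, 0.06771604716777802), 14.185032844543457) 0.026851849663241917
```

View pics/c1.png

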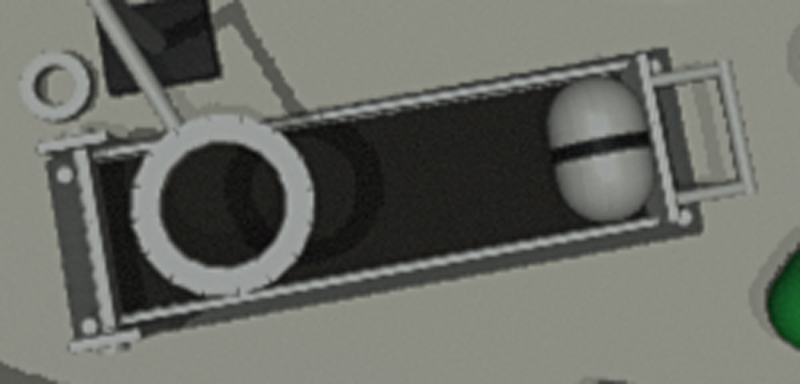

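The crop, scaled 3.2x from (190,155), shows the bar running from (727,65) to (748,188) and the ring centre at (223,205). The plate corners are at (48,155), (78,346), (702,231) and (667,48).

Run:
```python
from h import *
t=np.load("pics/top0.npz");s=np.load("pics/side0.npz")
f=lambda x,y,h:ray(t,190+(x+.5)/3.2-.5,155+(y+.5)/3.2-.5,h)
C=[f(*p,.012) for p in((48,155),(78,346),(702,231),(667,48))]
for a in range(4):print(C[a],np.linalg.norm(C[a]-C[a-1]))
ctr=np.mean(C,0);d=(C[0]+C[1]-C[2]-C[3])/2;d/=np.linalg.norm(d);yaw=np.arctan2(d[1],d[0])
print("ctr",ctr,"dir",d,"yaw",yaw)
b1,b2=f(727,65,.057),f(748,188,.057);bar=(b1+b2)/2;print("bar",bar,np.linalg.norm(b1-b2),"bar ang+90",np.arctan2(*(b1-b2)[1::-1])+np.pi/2)
print("bar from stand pred",ctr+d*(.2-.4776))
# roller: top image centroid at its centre height
for n,i,w,(lo,hi) in(("top",t,(222,298,178,258),(.235,.27)),("side",s,(318,392,146,198),(.235,.27))):
    P=cloud(i);m=np.zeros((400,640),np.uint8);m[w[2]:w[3],w[0]:w[1]]=((P[...,2]>lo)&(P[...,2]<hi))[w[2]:w[3],w[0]:w[1]]
    c,h=cv2.findContours(m,cv2.RETR_CCOMP,cv2.CHAIN_APPROX_NONE)
    for k in c:
        if len(k)>40: (x,y),ax,_=cv2.fitEllipse(k);g=ray(i,x,y,.25);print(n,x,y,ax,g,"along from hinge",.2-(g-ctr)@d,"lat",np.cross(d[:2],(g-ctr)[:2]))
r=ray(t,378,201,.104);print("roller",r,.2-(r-ctr)@d)
```

```text
[0.51836734 0.29094183 0.012     ] 0.49512868088081957
[0.36986792 0.26325662 0.012     ] 0.15105810117019744
[ 0.46293922 -0.22228616  0.012     ] 0.49438250311363835
[ 0.60722549 -0.19614814  0.012     ] 0.14663465665802328
ctr [0.48959999 0.03394104 0.012     ] dir [-0.18385974  0.98295249  0.        ] yaw 1.7557080306592976
bar [ 0.54102895 -0.23940796  0.057     ] 0.09407180487074217 bar ang+90 1.7267574631187779
bar from stand pred [ 0.54063946 -0.23892657  0.012     ]
top 257.40435791015625 215.67727661132812 (53.05567932128906, 70.87118530273438) [0.47756009 0.12550224 0.25      ] along from hinge 0.10778603418833697 lat -0.004999762919622473
top 259.8802490234375 218.92462158203125 (39.375057220458984, 40.29595947265625) [0.47133078 0.12060438 0.25      ] along from hinge 0.11145508351751696 lat 0.0020238663595682424
side 354.02862548828125 171.7396697998047 (43.62078857421875, 68.70623779296875) [0.47289779 0.12444954 0.25      ] along from hinge 0.10796358048210894 lat -0.0002233987802558457
side 355.33831787109375 170.79360961914062 (19.358030319213867, 41.11140823364258) [0.47076414 0.12145841 0.25      ] along from hinge 0.11051142730909953 lat 0.0024238291815451875
roller [ 0.51974124 -0.13046199  0.104     ] 0.3671421264332833<stdin>:15: DeprecationWarning: Arrays of 2-dimensional vectors are deprecated. Use arrays of 3-dimensional vectors instead. (deprecated in NumPy 2.0)
```

Request:
carry_out([
  [0.5,-0.945,-0.988,-1,0,0,0],
  [0.5,-0.945,-0.988,-1,0,0,0],
  [0.5,-0.945,-0.988,-1,0,0,0],
  [0.5,-0.945,-0.988,-1,0,0,0],
  [0.5,-0.945,-0.988,-1,0,0,0],
  [0.5,-0.945,-0.988,0,0,0,0],
  [0.5,-0.945,-0.988,0,0,0,0],
  [0.5,-0.945,-0.988,0,0,0,0],
])

```text
clock: 0.9
position: [0.3534, 0.3044, 0.3517]
ee_rot: [-0.687, -3.066, -0.0]
force: [0.1, 0.0, 0.3]
width: 0.5
gripper_force: 0.0
```

Request:
carry_out([
  [0.5,-0.945,-0.988,0,0,0,0],
  [0.5,-0.945,-0.988,0,0,0,0],
  [0.5,-0.945,-0.988,0,0,0,0],
  [0.5,-0.945,-0.988,0,0,0,0],
  [0.5,-0.945,-0.988,0,0,0,0],
  [0.5,-0.945,-0.988,0,0,0,0],
  [0.5,-0.945,-0.988,0,0,0,0],
  [0.5,-0.945,-0.988,0,0,0,0],
])

```text
clock: 1.7
position: [0.4399, 0.0451, 0.3516]
ee_rot: [-0.687, -3.065, -0.0]
force: [0.1, 1.2, -0.3]
width: 0.497
gripper_force: 0.0
```

Request:
carry_out([
  [0.5,-0.945,-0.988,0,0,0,0],
  [0.5,-0.945,-0.988,0,0,0,0],
  [0.5,-0.945,-0.988,0,0,0,0],
  [0.5,-0.945,-0.988,0,0,0,0],
  [0.5,-0.945,-0.988,0,0,0,0],
  [0.5,-0.945,-0.988,0,0,0,0],
  [0.5,-0.945,-0.988,0,0,0,0],
  [0.5,-0.945,-0.988,0,0,0,0],
])

```text
clock: 2.5
position: [0.5267, -0.2139, 0.3514]
ee_rot: [-0.686, -3.065, -0.0]
force: [0.8, 0.6, 0.6]
width: 0.501
gripper_force: 0.0
```

Request:
carry_out([
  [0.5,-0.945,-0.988,0,0,0,0],
  [0.5,-0.945,-0.988,0,0,0,0],
  [0.5,0,0,0.5,0,0,1],
  [0.5,0,0,0.5,0,0,1],
  [0.5,0,0,0.5,0,0,1],
  [0.5,0,0,0.5,0,0,1],
  [0.5,0,0,0,0,0,1],
  [0.5,0,0,0,0,0,1],
])

```text
clock: 3.3
position: [0.5478, -0.2773, 0.3008]
ee_rot: [-1.567, -2.721, 0.0]
force: [-0.8, -0.6, 0.4]
width: 0.499
gripper_force: 0.0
```

Request:
carry_out([
  [0.5,0,0,0,0,0,1],
  [0.5,0,0,0,0,0,1],
  [0.5,0,0,0,0,0,1],
  [0.5,0,0,0,0,0,1],
  [0.5,0,0,0,0,0,1],
  [0.5,0,0,0,0,0,1],
  [0.5,0,0,0,0,0,1],
  [0.5,0,0,0,0,0,1],
])

```text
clock: 4.1
position: [0.548, -0.2774, 0.3013]
ee_rot: [-2.503, -1.897, 0.0]
force: [0.2, -0.7, 0.6]
width: 0.501
gripper_force: 0.0
```

Request:
carry_out([
  [0.5,0,0,0,0,0,1],
  [0.5,0,0,0,0,0,1],
  [0.5,0,0,0,0,0,1],
  [0.5,0,0,0,0,0,1],
  [0.5,0,0,0,0,0,1],
  [0.5,0,0,0,0,0,1],
  [0.5,0,0,0,0,0,1],
  [0.5,0,0,0,0,0,1],
])

```text
clock: 4.9
position: [0.5481, -0.2773, 0.3013]
ee_rot: [-3.045, -0.772, 0.001]
force: [-0.4, 0.3, 0.2]
width: 0.498
gripper_force: 0.0
```

Request:
carry_out([
  [0.5,0,0,0,0,0,1],
  [0.5,0,0,0,0,0,1],
  [0.5,0,0,0,0,0,1],
  [0.5,0,0,0,0,0,0.15],
  [0.5,0,0,0,1,0,0],
  [0.5,0,0,0,1,0,0],
  [0.5,0,0,0,1,0,0],
  [0.5,0,0,0,1,0,0],
])

```text
clock: 5.7
position: [0.5482, -0.2777, 0.3021]
ee_rot: [-2.727, -0.259, 0.05]
force: [1.2, 1.5, -0.9]
width: 0.504
gripper_force: 0.0
```

Request:
carry_out([
  [0.5,0,0.39,0.92,0,0,0],
  [0.5,0,0.39,0.92,0,0,0],
  [0.5,0,0.39,0.92,0,0,0],
  [0.5,0,0.39,0.92,0,0,0],
  [0.5,0,0.39,0.92,0,0,0],
  [0.5,0,0.39,0.92,0,0,0],
])

```text
clock: 6.3
position: [0.5481, -0.2776, 0.1506]
ee_rot: [-2.73, -0.258, 0.051]
force: [0.4, -0.4, 0.1]
width: 0.501
gripper_force: 0.0
```

Run:
```python
from h import *
from cell import arm
from scipy.spatial.transform import Rotation as Ro
s=arm.observe();M=Ro.from_rotvec(s["ee_rot"]).as_matrix();p=s["position"];print(p,M,s["joints"])
d=np.array([-.18386,.98295,0])
for bar in (np.array([.5408,-.2392,.057]),): print("tcp->grasp, tool axes",M.T@(bar-p)-[0,0,-.019])
for n in("top","side"):
    i=arm.get_image(n);cv2.imwrite(f"pics/{n}1.png",i["pixels"][:,:,::-1])
    c=i["R"]@p+i["t"];print(n,(i["mtx"]@c/c[2])[:2])
im=[cv2.imread(f"pics/{n}1.png")[v:v+130,u:u+130] for n,u,v in(("top",355,140),("side",270,90))]
cv2.imwrite("pics/c2.png",cv2.resize(np.hstack(im),None,fx=3,fy=3,interpolation=2))
```

```text
[ 0.5481118  -0.27762754  0.15059784] [[ 9.82331200e-01  1.72668437e-01 -7.21874253e-02]
 [ 1.87148969e-01 -9.04610945e-01  3.82954699e-01]
 [ 8.22654104e-04 -3.89698151e-01 -9.20942275e-01]] [ 0.03447253  0.8480847   0.97676528  1.5013633  -0.83077749  1.57768774
 -0.23004498]
tcp->grasp, tool axes [-6.79305704e-05  4.50419068e-04  1.20442033e-01]
top [448.62745324 186.90871868]
side [329.50894495 110.48030802]
```

View pics/c2.png

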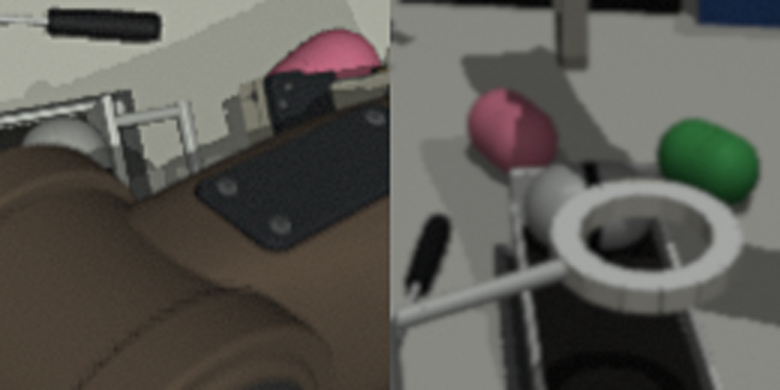

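The left crop shows the arm over the near part of the chute, with the bar visible at crop (190,120) and the open fingers outboard of it. I'll check forearm clearance in the full side picture.

View pics/side1.png

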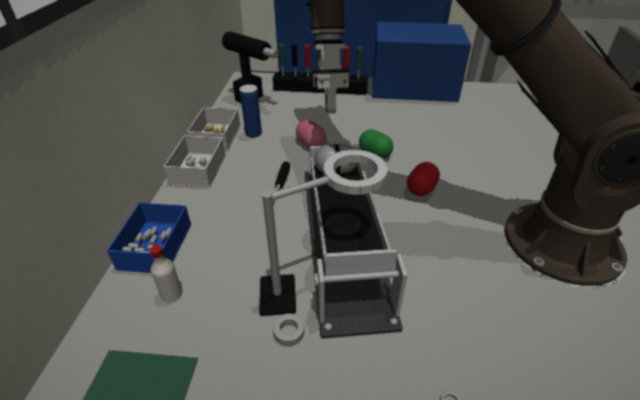

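Run:
```python
from h import *
t=np.load("pics/top0.npz");P=cloud(t)
d=np.array([-.18386,.98295]);x=np.array([.98295,.18386])
for n,w in(("pink",(440,485,148,190)),("green",(428,470,222,268))):
    a=P[w[2]:w[3],w[0]:w[1]].reshape(-1,3);a=a[a[:,2]>.015];r=a[:,:2]-[.5408,-.2392]
    print(n,"d",(r@d).min(),(r@d).max(),"x",(r@x).min(),(r@x).max(),"z",a[:,2].max())
```

```text
pink d -0.16765646076177124 0.27033490564771373 x -0.048666300877923965 0.08963671988079566 z 1.046788701659169
green d -0.095974435858165 0.27033490564771373 x -0.17882604522176898 -0.048666300877923965 z 1.046788701659169
```

Run:
```python
from h import *
t=np.load("pics/top0.npz");P=cloud(t)
d=np.array([-.18386,.98295]);x=np.array([.98295,.18386])
for n,w in(("pink",(440,485,148,190)),("green",(428,470,222,268))):
    a=P[w[2]:w[3],w[0]:w[1]].reshape(-1,3);a=a[(a[:,2]>.015)&(a[:,2]<.2)];r=a[:,:2]-[.5408,-.2392]
    print(n,"d",np.percentile(r@d,[1,50,99]),"x",np.percentile(r@x,[1,50,99]),"z",a[:,2].max())
```

```text
pink d [-0.16048191 -0.1089785  -0.06977593] x [0.00654177 0.04458416 0.08583215] z 0.07244875762818767
green d [-0.08967758 -0.04198106 -0.00358492] x [-0.17476034 -0.13066396 -0.08895246] z 0.07278923172979929
```

Request:
carry_out([
  [0.5,0,0,0,-1,0,0],
  [0.5,0,0,0,-0.8,0,0],
  [0.5,-0.4,-0.71,0,0,0,0],
  [0.5,0,0,1,0,0,0],
  [0.5,0,0,1,0,0,0],
  [0.5,0,0,1,0,0,0],
  [0.5,0,0,0.5,0,0,0],
])

```text
clock: 7.1
position: [0.5317, -0.2428, 0.0697]
ee_rot: [-2.908, -0.274, 0.03]
force: [0.2, -0.2, 0.0]
width: 0.5
gripper_force: 0.0
```

Run:
```python
from h import *
from cell import arm
from scipy.spatial.transform import Rotation as Ro
s=arm.observe();M=Ro.from_rotvec(s["ee_rot"]).as_matrix();p=s["position"]
print(p,"bar in tool",M.T@(np.array([.5408,-.2392,.057])-p),s["force"],s["joints"])
i=arm.get_image("top");a=i["pixels"][155:235,370:470,::-1];cv2.imwrite("pics/c3.png",cv2.resize(a,None,fx=6,fy=6,interpolation=2))
c=i["R"]@p+i["t"];print((i["mtx"]@c/c[2])[:2])
```

```text
[ 0.53168182 -0.2428239   0.06973886] bar in tool [0.00963216 0.0009832  0.01283773] [ 0.22269686 -0.19150032  0.02367466] [-0.1487786   0.84272132  1.00855288  1.76744708 -0.8786164   1.24097111
 -0.18016072]
[422.984808   197.52458193]
```

View pics/c3.png

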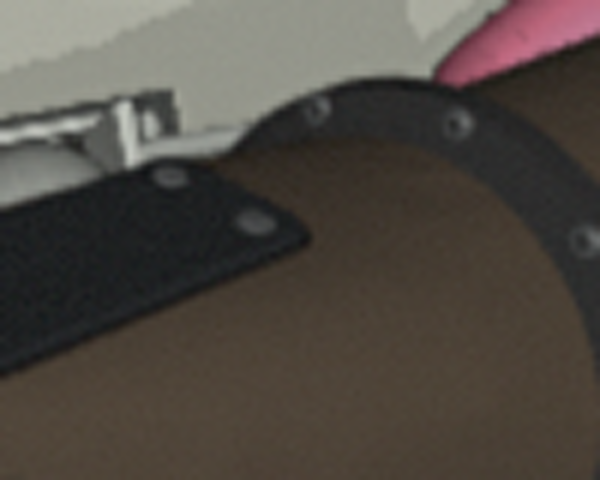

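The wrist covers the bar from above. The numbers put it centred between the fingers, 13 mm ahead of the TCP. I'll advance 27 mm and close.

Request:
carry_out([
  [0.5,0,0.04,0.6,0,0,0],
  [0.5,0,0,0.47,0,0,0],
  [0.3,0,0,0,0,0,0],
  [0,0,0,0,0,0,0],
  [0,0,0,0,0,0,0],
  [0,0,0,0,0,0,0],
  [0,0,0,0,0,0,0],
], squeeze=30)

```text
clock: 7.85
position: [0.5307, -0.2374, 0.0446]
ee_rot: [-2.906, -0.272, 0.03]
force: [-1.3, -0.3, 10.3]
width: 0.123
gripper_force: 30.1
```

```bash
cat > look.py <<'E'
from h import *
from cell import arm
from scipy.optimize import least_squares
import os,sys
d=np.array([-.18386,.98295,0]);x=np.array([.98295,.18386,0]);H=np.array([.4896,.0339,.105])+.2*d
def look(n):
    st=arm.observe();th=np.arcsin((st["position"][2]+.0124-.105)/.48)
    i=arm.get_image(n);r=cloud(i)[i["range_z"]>0]-H
    a=-r@d;l=r@x;z=r[:,2]
    s=a*np.cos(th)+z*np.sin(th);h=z*np.cos(th)-a*np.sin(th)   # along floor from hinge, above floor
    k=(np.abs(l)<.035)&(h>.02)&(h<.078)&(s>.03)&(s<.39);s,h=s[k],h[k]
    if len(s)<15: return st["clock"],th,np.nan,len(s),np.nan,np.nan
    g=lambda p:np.hypot(s-p[0],h-.035-p[1])-.035
    o=least_squares(g,[np.median(s),0],loss="soft_l1",f_scale=.002)
    return st["clock"],th,o.x[0],len(s),o.x[1],np.median(abs(o.fun))
if __name__=="__main__":
    for n in sys.argv[1:]:
        v=look(n);print(n,"t %.2f tilt %.4f s %.4f n %d dh %.4f res %.4f"%v)
        f=f"log_{n}.txt"
        if os.path.exists(f):
            q=np.atleast_2d(np.loadtxt(f))[-1]
            if v[0]>q[0]: print("  mean v toward ring %.3f over %.2f s"%((q[2]-v[2])/(v[0]-q[0]),v[0]-q[0]))
        open(f,"a").write("%f %f %f\n"%v[:3])
E
python3 look.py side top; python3 -c "
from cell import arm;s=arm.observe();print(s['position'],s['force'])"
```

```text
side t 7.85 tilt -0.1001 s 0.3668 n 397 dh -0.0011 res 0.0013
top t 7.90 tilt -0.1000 s nan n 0 dh nan res nan
[ 0.53065608 -0.23748006  0.04469438] [-2.39320698  5.92504646  6.55905033]
```

Request:
carry_out([
  [0,0,-0.09,-0.51,0,0,0],
  [0,0,-0.09,-0.51,0,0,0],
  [0,0,-0.09,-0.51,0,0,0],
  [0,0,-0.1,-0.51,0,0,0],
  [0,0,-0.11,-0.51,0,0,0],
])

```text
clock: 8.45
position: [0.531, -0.2397, 0.1098]
ee_rot: [-2.907, -0.272, 0.03]
force: [1.7, 8.7, -7.1]
width: 0.115
gripper_force: 30.0
```

```bash
python3 look.py side; python3 -c "
from cell import arm;s=arm.observe();print(s['position'],s['force'],s['width'])"
```

```text
side t 8.45 tilt 0.0359 s 0.3663 n 793 dh -0.0016 res 0.0012
  mean v toward ring 0.001 over 0.60 s
[ 0.53105681 -0.2395776   0.11168156] [-1.65140631  8.25706936 -5.90765161] 0.11628181608463417
```

Request:
carry_out([
  [0,0,0,0,0,0,0],
  [0,0,0,0,0,0,0],
  [0,0,0,0,0,0,0],
  [0,0,0,0,0,0,0],
  [0,0,0,0,0,0,0],
  [0,0,0,0,0,0,0],
])

```text
clock: 9.1
position: [0.531, -0.2397, 0.1093]
ee_rot: [-2.907, -0.272, 0.03]
force: [0.5, 7.1, -7.1]
width: 0.12
gripper_force: 30.0
```

```bash
python3 look.py side
```

```text
side t 9.10 tilt 0.0349 s 0.3265 n 563 dh -0.0015 res 0.0012
  mean v toward ring 0.061 over 0.65 s
```

Request:
carry_out([
  [0,0,0,0,0,0,0],
  [0,0,0.07,0.33,0,0,0],
  [0,0,0.07,0.33,0,0,0],
  [0,0,0,0,0,0,0],
])

```text
clock: 9.55
position: [0.5311, -0.24, 0.0919]
ee_rot: [-2.908, -0.272, 0.031]
force: [1.1, 6.6, -5.5]
width: 0.121
gripper_force: 30.0
```

```bash
python3 look.py side
```

```text
side t 9.55 tilt -0.0015 s 0.2710 n 371 dh -0.0019 res 0.0013
  mean v toward ring 0.123 over 0.45 s
```

Request:
carry_out([
  [0,0,0,0,0,0,0],
  [0,0,0,0,0,0,0],
  [0,0,0,0,0,0,0],
])

```text
clock: 9.9
position: [0.5311, -0.24, 0.0928]
ee_rot: [-2.908, -0.272, 0.03]
force: [0.7, 6.3, -5.4]
width: 0.118
gripper_force: 30.0
```

```bash
python3 look.py side
```

```text
side t 9.90 tilt 0.0004 s 0.2431 n 433 dh -0.0009 res 0.0011
  mean v toward ring 0.080 over 0.35 s
```

Request:
carry_out([
  [0,0,-0.1,-0.47,0,0,0],
  [0,0,0,0,0,0,0],
  [0,0,0,0,0,0,0],
  [0,0,0,0,0,0,0],
])

```text
clock: 10.35
position: [0.5311, -0.2398, 0.1051]
ee_rot: [-2.907, -0.272, 0.03]
force: [0.3, 7.5, -5.7]
width: 0.121
gripper_force: 30.0
```

```bash
python3 look.py side
```

```text
side t 10.35 tilt 0.0259 s 0.2150 n 563 dh -0.0011 res 0.0009
  mean v toward ring 0.062 over 0.45 s
```

Request:
carry_out([
  [0,0,0,0,0,0,0],
  [0,0,0,0,0,0,0],
  [0,0,0,0,0,0,0],
  [0,0,0,0,0,0,0],
])

```text
clock: 10.8
position: [0.5311, -0.2398, 0.105]
ee_rot: [-2.907, -0.272, 0.03]
force: [0.6, 7.0, -5.5]
width: 0.119
gripper_force: 30.0
```

```bash
python3 look.py side
```

```text
side t 10.80 tilt 0.0259 s 0.1741 n 750 dh -0.0014 res 0.0011
  mean v toward ring 0.091 over 0.45 s
```

Request:
carry_out([
  [0,0,0.11,0.49,0,0,0],
  [0,0,0,0,0,0,0],
  [0,0,0,0,0,0,0],
])

```text
clock: 11.15
position: [0.5311, -0.24, 0.0923]
ee_rot: [-2.907, -0.272, 0.03]
force: [0.1, 7.9, -4.0]
width: 0.12
gripper_force: 30.0
```

```bash
python3 look.py side
```

```text
side t 11.15 tilt -0.0007 s 0.1389 n 1203 dh -0.0014 res 0.0010
  mean v toward ring 0.101 over 0.35 s
```

Request:
carry_out([
  [0,0,0.03,0.12,0,0,0],
  [0,0,0,0,0,0,0],
])

```text
clock: 11.4
position: [0.5311, -0.2399, 0.0892]
ee_rot: [-2.907, -0.272, 0.03]
force: [0.8, 7.8, -4.7]
width: 0.12
gripper_force: 30.0
```

```bash
python3 look.py side
```

```text
side t 11.40 tilt -0.0070 s 0.1232 n 1303 dh -0.0013 res 0.0010
  mean v toward ring 0.063 over 0.25 s
```

Request:
carry_out([
  [0,0,-0.03,-0.12,0,0,0],
  [0,0,0,0,0,0,0],
  [0,0,0,0,0,0,0],
  [0,0,0,0,0,0,0],
  [0,0,0,0,0,0,0],
])

```text
clock: 11.95
position: [0.5311, -0.24, 0.0926]
ee_rot: [-2.907, -0.272, 0.03]
force: [0.3, 7.5, -3.5]
width: 0.117
gripper_force: 30.0
```

```bash
python3 look.py side side top
```

```text
side t 11.95 tilt 0.0000 s 0.1153 n 1320 dh -0.0013 res 0.0010
  mean v toward ring 0.014 over 0.55 s
side t 12.00 tilt 0.0000 s 0.1153 n 1324 dh -0.0013 res 0.0010
  mean v toward ring -0.000 over 0.05 s
top t 12.05 tilt -0.0000 s nan n 12 dh nan res nan
  mean v toward ring nan over 4.15 s
```

Request:
carry_out([
  [0,0,0,0,0,0,0],
  [0,0,0,0,0,0,0],
  [0,0,0,0,0,0,0],
  [0,0,0,0,0,0,0],
  [0,0,0,0,0,0,0],
  [0,0,0,0,0,0,0],
  [0,0,0,0,0,0,0],
  [0,0,0,0,0,0,0],
])

```text
clock: 12.9
position: [0.5311, -0.24, 0.0926]
ee_rot: [-2.907, -0.272, 0.03]
force: [0.7, 7.1, -4.7]
width: 0.12
gripper_force: 30.0
```

```bash
python3 look.py side
python3 - <<'E'
from h import *
from cell import arm
i=arm.get_image("top");j=arm.get_image("side")
a=np.hstack([i["pixels"][160:270,200:350],j["pixels"][130:240,290:440]])[:,:,::-1]
cv2.imwrite("pics/c4.png",cv2.resize(a,None,fx=2.6,fy=2.6,interpolation=2))
E
```

```text
side t 12.90 tilt 0.0000 s 0.1153 n 1323 dh -0.0013 res 0.0011
  mean v toward ring -0.000 over 0.90 s
```

View pics/c4.png

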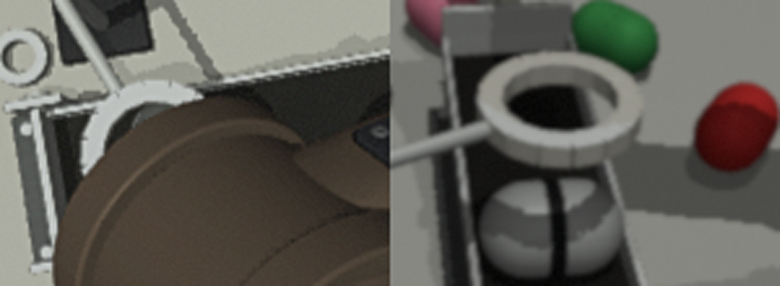

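The top view (left) shows part of the roller inside the ring at crop (140,120). The side view shows the roller standing clear below the ring at crop (550,228). I'll hold here for about five seconds.

Request:
carry_out([
  [0,0,0,0,0,0,0],
  [0,0,0,0,0,0,0],
  [0,0,0,0,0,0,0],
  [0,0,0,0,0,0,0],
  [0,0,0,0,0,0,0],
  [0,0,0,0,0,0,0],
  [0,0,0,0,0,0,0],
  [0,0,0,0,0,0,0],
])

```text
clock: 13.85
position: [0.5311, -0.24, 0.0926]
ee_rot: [-2.907, -0.272, 0.03]
force: [0.3, 7.5, -4.1]
width: 0.119
gripper_force: 30.0
```

Request:
carry_out([
  [0,0,0,0,0,0,0],
  [0,0,0,0,0,0,0],
  [0,0,0,0,0,0,0],
  [0,0,0,0,0,0,0],
  [0,0,0,0,0,0,0],
  [0,0,0,0,0,0,0],
  [0,0,0,0,0,0,0],
  [0,0,0,0,0,0,0],
])

```text
clock: 14.65
position: [0.5311, -0.24, 0.0926]
ee_rot: [-2.907, -0.272, 0.03]
force: [0.4, 7.5, -3.8]
width: 0.116
gripper_force: 30.0
```

Request:
carry_out([
  [0,0,0,0,0,0,0],
  [0,0,0,0,0,0,0],
  [0,0,0,0,0,0,0],
  [0,0,0,0,0,0,0],
  [0,0,0,0,0,0,0],
  [0,0,0,0,0,0,0],
  [0,0,0,0,0,0,0],
  [0,0,0,0,0,0,0],
])

```text
clock: 15.45
position: [0.5311, -0.24, 0.0926]
ee_rot: [-2.907, -0.272, 0.03]
force: [0.4, 7.5, -3.3]
width: 0.121
gripper_force: 30.0
```

Request:
carry_out([
  [0,0,0,0,0,0,0],
  [0,0,0,0,0,0,0],
  [0,0,0,0,0,0,0],
  [0,0,0,0,0,0,0],
  [0,0,0,0,0,0,0],
  [0,0,0,0,0,0,0],
  [0,0,0,0,0,0,0],
  [0,0,0,0,0,0,0],
])

```text
clock: 16.25
position: [0.5311, -0.24, 0.0926]
ee_rot: [-2.907, -0.272, 0.03]
force: [0.4, 7.2, -4.7]
width: 0.12
gripper_force: 30.0
```

Request:
carry_out([
  [0,0,0,0,0,0,0],
  [0,0,0,0,0,0,0],
  [0,0,0,0,0,0,0],
  [0,0,0,0,0,0,0],
  [0,0,0,0,0,0,0],
  [0,0,0,0,0,0,0],
  [0,0,0,0,0,0,0],
  [0,0,0,0,0,0,0],
])

```text
clock: 17.05
position: [0.5311, -0.24, 0.0926]
ee_rot: [-2.907, -0.272, 0.03]
force: [0.0, 7.6, -4.4]
width: 0.119
gripper_force: 30.0
```

```bash
python3 look.py side
```

```text
side t 17.05 tilt 0.0000 s 0.1153 n 1314 dh -0.0013 res 0.0010
  mean v toward ring 0.000 over 4.15 s
```

Request:
carry_out([
  [0,0,0,0,0,0,0],
  [0,0,0,0,0,0,0],
  [0,0,0.06,0.28,0,0,0],
  [0,0,0.06,0.28,0,0,0],
  [0,0,0,0,0,0,0],
  [0,0,0,0,0,0,0],
  [0,0,0,0,0,0,0],
  [0,0,0,0,0,0,0],
])

```text
clock: 17.9
position: [0.5311, -0.2397, 0.0783]
ee_rot: [-2.907, -0.272, 0.03]
force: [0.2, 8.1, -4.2]
width: 0.117
gripper_force: 30.0
```

```bash
python3 look.py side
```

```text
side t 17.90 tilt -0.0299 s 0.1314 n 1265 dh -0.0013 res 0.0010
  mean v toward ring -0.019 over 0.85 s
```

Request:
carry_out([
  [0,0,0,0,0,0,0],
  [0,0,0,0,0,0,0],
  [0,0,0,0,0,0,0],
  [0,0,0,0,0,0,0],
])

```text
clock: 18.35
position: [0.5311, -0.2397, 0.0783]
ee_rot: [-2.907, -0.272, 0.03]
force: [0.9, 7.9, -4.1]
width: 0.118
gripper_force: 30.0
```

```bash
python3 look.py side
```

```text
side t 18.35 tilt -0.0298 s 0.1704 n 857 dh -0.0017 res 0.0011
  mean v toward ring -0.087 over 0.45 s
```

Request:
carry_out([
  [0,0,-0.07,-0.31,0,0,0],
  [0,0,0,0,0,0,0],
  [0,0,0,0,0,0,0],
  [0,0,0,0,0,0,0],
  [0,0,0,0,0,0,0],
  [0,0,0,0,0,0,0],
])

```text
clock: 19.0
position: [0.5311, -0.2399, 0.0862]
ee_rot: [-2.908, -0.272, 0.03]
force: [0.5, 7.2, -4.3]
width: 0.117
gripper_force: 30.0
```

```bash
python3 look.py side
```

```text
side t 19.00 tilt -0.0134 s 0.2461 n 428 dh -0.0008 res 0.0012
  mean v toward ring -0.116 over 0.65 s
```

Request:
carry_out([
  [0,0,-0.02,-0.1,0,0,0],
  [0,0,0,0,0,0,0],
  [0,0,0,0,0,0,0],
  [0,0,0,0,0,0,0],
  [0,0,0,0,0,0,0],
])

```text
clock: 19.55
position: [0.5311, -0.2399, 0.0886]
ee_rot: [-2.908, -0.272, 0.03]
force: [-0.1, 6.8, -5.1]
width: 0.12
gripper_force: 30.0
```

```bash
python3 look.py side
```

```text
side t 19.55 tilt -0.0082 s 0.3011 n 432 dh -0.0018 res 0.0011
  mean v toward ring -0.100 over 0.55 s
```

Request:
carry_out([
  [0,0,0,0,0,0,0],
  [0,0,0,0,0,0,0],
  [0,0,0,0,0,0,0],
  [0,0,0,0,0,0,0],
  [0,0,0,0,0,0,0],
  [0,0,0,0,0,0,0],
  [0,0,0,0,0,0,0],
  [0,0,0,0,0,0,0],
])

```text
clock: 20.4
position: [0.5311, -0.24, 0.0886]
ee_rot: [-2.908, -0.272, 0.03]
force: [1.5, 7.1, -6.1]
width: 0.122
gripper_force: 30.0
```

```bash
python3 look.py side
```

```text
side t 20.40 tilt -0.0084 s 0.3628 n 614 dh -0.0015 res 0.0012
  mean v toward ring -0.073 over 0.85 s
```

Request:
carry_out([
  [0,0,0,0,0,0,0],
  [0,0,0,0,0,0,0],
  [0,0,0.05,0.23,0,0,0],
  [0,0,0,0,0,0,0],
  [0,0,0,0,0,0,0],
  [0,0,0,0,0,0,0],
  [0,0,0,0,0,0,0],
  [0,0,0,0,0,0,0],
])

```text
clock: 21.25
position: [0.5311, -0.2399, 0.0827]
ee_rot: [-2.907, -0.272, 0.03]
force: [1.4, 6.5, -5.3]
width: 0.117
gripper_force: 30.0
```

```bash
python3 look.py side
```

```text
side t 21.25 tilt -0.0206 s 0.3665 n 596 dh -0.0015 res 0.0012
  mean v toward ring -0.004 over 0.85 s
```

Request:
carry_out([
  [0,0,0.03,0.18,0,0,0],
  [0,0,0.03,0.18,0,0,0],
  [0,0,0.03,0.18,0,0,0],
  [0,0,0.03,0.18,0,0,0],
  [0,0,0.03,0.18,0,0,0],
  [0,0,0.02,0.18,0,0,0],
  [0,0,0.02,0.18,0,0,0],
  [0,0,0.02,0.18,0,0,0],
])

```text
clock: 22.1
position: [0.5307, -0.2377, 0.0464]
ee_rot: [-2.908, -0.271, 0.03]
force: [1.4, 6.0, -5.5]
width: 0.122
gripper_force: 30.0
```

Request:
carry_out([
  [0,0,0.01,0.06,0,0,0],
  [0,0,0,0,0,0,0],
  [0,0,0,0,0,0,0],
])

```text
clock: 22.4
position: [0.5307, -0.2377, 0.0455]
ee_rot: [-2.908, -0.271, 0.029]
force: [-0.8, 6.2, 0.9]
width: 0.119
gripper_force: 30.0
```

```bash
python3 look.py side; python3 -c "
from cell import arm;s=arm.observe();print(s['position'],s['force'])"
```

```text
side t 22.40 tilt -0.0984 s 0.3671 n 393 dh -0.0016 res 0.0012
  mean v toward ring -0.001 over 1.15 s
[ 0.53065301 -0.23767537  0.04546884] [-0.14055312  6.03520057 -0.58847392]
```

Request:
carry_out([
  [0,0,0,0.03,0,0,0],
  [0,0,0,0,0,0,0],
  [0.3,0,0,0,0,0,0],
  [0.5,0,0,0,0,0,0],
  [0.5,0,0,0,0,0,0],
  [0.5,0,0,0,0,0,0],
  [0.5,0,0,0,0,0,0],
])

```text
clock: 23.15
position: [0.5305, -0.2386, 0.0434]
ee_rot: [-2.91, -0.271, 0.03]
force: [-0.5, -1.0, 0.4]
width: 0.481
gripper_force: 0.0
```

Request:
carry_out([
  [0.5,0,0,-0.3,0,0,0],
  [0.5,0,0,-0.6,0,0,0],
  [0.5,0,0,-1,0,0,0],
  [0.5,0,0,-1,0,0,0],
  [0.5,0,0,-1,0,0,0],
  [0.5,0,0,-1,0,0,0],
  [0.5,0,0,0,0,0,0],
  [0.5,0,0,0,0,0,0],
])

```text
clock: 23.95
position: [0.5357, -0.2651, 0.1639]
ee_rot: [-2.911, -0.271, 0.028]
force: [1.3, -0.6, -0.7]
width: 0.497
gripper_force: 0.0
```

Run:
```python
import look
from h import *
from cell import arm
for n in ("side",):
    i=arm.get_image(n);P=cloud(i);r=(P-look.H)[i["range_z"]>0]
    a=-r@look.d;l=r@look.x
    for th in(-.1,):
        s=a*np.cos(th)+r[:,2]*np.sin(th);h=r[:,2]*np.cos(th)-a*np.sin(th)
        k=(abs(l)<.03)&(abs(h)<.006)&(s>.15)&(s<.3);print("floor height dev if tilt -0.1:",np.median(h[k]),np.polyfit(s[k],h[k],1))
        k=(abs(l)<.035)&(h>.02)&(h<.078)&(s>.05)&(s<.39);print("roller top h",h[k].max(),"s range",s[k].min())
    cv2.imwrite("pics/end.png",i["pixels"][:,:,::-1])
```

```text
floor height dev if tilt -0.1: 0.0004839177007185634 [-0.00115604  0.00071821]
roller top h 0.07274052254888215 s range 0.3269742888423173
```

View pics/end.png

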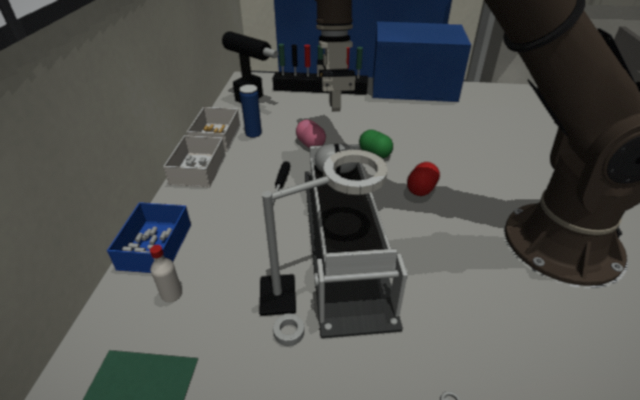

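The picture shows the chute on its rest, the roller at the near stop at about (330,158), and the gripper clear of everything. The collar at (289,328) and the screwdriver at (283,175) haven't moved.

```bash
python3 -c "
from cell import arm;print(arm.sign_off())"
```

```text
the job is handed in; nothing more can be done
None
```

The job is handed in at about 24 s on the robot's clock, but the sign-off gave no verdict: the roller stood still about 4 mm (camera measurement) from the ring's centre for over 5 s, rolled back gently to the near stop, and the chute is on its rest, released, with screwdriver and collar where they lay.

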